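# Reject the uncapped slope culture and hold the capped one tilted over the light pad

### The arm

A 6-joint arm with a two-finger parallel gripper is mounted at the origin on a cart in front of the work surface, level with it; the furniture and walls round the work are solid. World frame = base frame: x ahead of the robot, y to its left, z up, the work surface at z = 0. Lengths are in m, angles in rad, forces in N, time in s.
With the tool pointing down it reaches from about 0.35 to 0.975 m from the base axis. Payload 7.1 kg.
Tool frame: the origin (TCP) lies at the very end of the fingers, on their centre line; the grasp point (between the pads) lies 19 mm behind it; z points along the fingers, y is the line along which they close (so a half turn about z gives the same grasp; the last joint's range is limited). The gripper opens to 88 mm and grips with 3 to 60 N. Pads are 20 mm wide; open, the fingers measure 115 mm over their backs; the gripper's body (75 mm by 178 mm) begins 61 mm behind the grasp point.
Start: joints at [-1.32, 0.423, 1.63, -0, 1.089, -0.019], TCP at [0.167, -0.602, 0.223] pointing down, gripper open.
Joint ranges: [-3, 3], [-0.9, 2.11], [0.09, 2.58], [-1.31, 4.45], [0.11, 2.69], [-2.54, 2.54]. Speed limits (rad/s): [2.39, 2.39, 3.01, 3.14, 3.14, 3.14].

### API

Orientations are given as a unit quaternion [w, x, y, z].
In Python, from rig import env gives the robot as it stands. The module is installed in compiled form; this text tells all that it offers.
- The arm moves only by the shell command python3 -m creep 'ROWS' [OPENING]. ROWS is JSON, a list of rows, each a list of 4 numbers: the shift along the tool's x, y, z in cm, then the turn about the tool's z in rad. A call has 1 to 12 rows; each row is the pose to reach, as a shift and turn from the pose commanded when the call began, along the tool's axes at that moment; what a row does not reach only later rows make up. A row lasts 1/8 s, in which the tool goes at most 62.5 mm and 10.7 degrees, less where a joint would pass 70% of its speed; a pose out of reach is approached as far as the arm can. A call with a gripper value outside its range is refused whole. OPENING is the gripper's target within -1 to 1 (fully open at 1, half-way at 0, shut at -1), set as the call begins (- or left out, the last holds). The fingers move at their own pace and stop on an object; the grip force is fixed at half the most. Time passes only in rows, so rows that repeat a pose let the fingers close. It gives the time, the measured TCP pose, the force, the opening and the grip force at its end, in the units of the state.
- env.get_state(): the state, without advancing time (a new reading comes with each control period).
- env.grab_frame(name): name is "side" or "top"; returns a dict with "pixels" (420x560x3 uint8, blue, green, red), "range_z" (420x560 float32, m along the optical axis (not along the pixel's ray), 0 where there is no reading), "intrinsics" (3x3 intrinsics, pixels), "k1" (the pictures are not rectified: a ray, as slopes to the right and down, at radius r is drawn at 1 + k1 r^2 times it, then the intrinsics apply), "position" and "rotation" of the camera in the world. Camera axes: x right, y down, z forward; pixel columns grow to the right and rows downward; lengths in m; the calibration is good to about 2 mm. A picture is of the moment at which its call begins.
- env.close_job(): hands the job in; it is judged then, once.
Trained networks look in the newest picture that a camera, given by its name, has taken for a name from the list of things; names that differ only in an ending like _2 or _b are one class to them, and where a whole thing is asked for, a point or a joint stands for the part that bears it (a point fixed in the world has none). Each returns a list of dicts, best first, with "score" (0 to 1); they miss things now and then, are a little off and sometimes report something else, mostly with a low value. They report only what shows in the picture. A call takes as long as a camera call.
- env.find_in(camera, thing): "centre" ([x, y, z] in m, in world coordinates, good to about 4 mm: the middle of the surface that is visible of it).
- env.cut_out(camera, thing): "region" (420x560 bool, what is visible of it).
The state is a dict: "time": time; "joint_pos": joint angles; "joint_velocities": joint speeds; "effort": joint torques, N m; "position": TCP position; "tcp_rot": TCP orientation; "contact_force": force on the tool from outside, world axes, zero at the start; "torque": the same for the moment, N m; "grip_width": finger opening in m; "grip_force": force on a finger pad.
Only numpy, scipy, OpenCV 4.12 (cv2) and the standard library are available. Lean on these libraries where they do the work, as an engineer would, in place of code of your own. Each camera call takes 0.05 s, during which the arm holds its last target. There are 200 camera calls.

### The job

Two agar slope cultures stand in the block incubator: the one that has lost its cap is contaminated, so first pull it out and drop it into the open tin, which must stay standing. Then draw the capped tube out of its well, lean it over to about 60 degrees from upright (cap end still the higher, never past level) and finish holding it still like that in the gripper, over the middle of the light pad and at least 10 cm above the bench, so that the growth on the slope can be read. Leave the thermometer standing in its well.

Things in the scene. Friction and masses are not known exactly. Their poses are not given: they have to be found in the camera images.
- heat_block: Block incubator, fixed: white housing 132 x 176 x 59 mm; aluminium block rising from it to 80 mm above the bench, with wells 18.5 mm wide, 50 mm deep at x = -24, +24 and y = +48, 0, -48 mm. Occupied: the outer two at x = -24 and the middle one at +24, in any order. Origin: underside centre, on the bench; +x to its back (keys at -x), z up; turned up to 0.3 rad.
- open_tube: Uncapped culture tube: glass, 16 mm diameter, 125 mm long, round bottom, open mouth, amber agar slope inside, 25 to 50 g. Origin: bottom end, on its axis; z along the axis to the mouth. Stands loose and upright in a well, bottom 30 mm above the bench; its upper 75 mm stand out of the block.
- capped_tube: Capped culture tube: glass, 16 mm diameter, 125 mm long; ribbed aluminium cap 18.6 mm wide, from 100 to 129 mm above its bottom end, does not come off; 25 to 50 g. Origin: bottom end, on its axis; z along the axis to the cap. Stands loose, upright in a well, bottom 30 mm above the bench; 50 mm of bare glass between block and cap.
- open_tube_mid (a point): Point on the axis of the uncapped tube, half-way along it (62.5 mm from its bottom end); axes as the tube's.
- capped_tube_mid (a point): Point on the axis of the capped tube, half-way along the glass (62.5 mm from its bottom end); axes as the tube's.
- thermometer: Dial thermometer standing loose in a well: brass sleeve 16 mm in diameter in the well, thin stem, round dial 33 mm in diameter on top, 101 mm high in all, its top 131 mm above the bench. Origin: its bottom end, 30 mm above the bench; z up. To be left alone.
- light_pad: Flat light pad lying on the bench, fixed: dark plastic frame 120 (x) x 160 (y) x 9 mm with a white luminous face upward. Origin: middle of the underside; z up. It lies to the left or right of the incubator.
- discard_tin: Open steel tin standing loose on the bench, 98 mm outer and about 88 mm inner diameter, 114 mm high, inner floor 4 mm above the bench, 0.5 kg. Origin: middle of the underside; z up. It stands on the other side of the incubator from the light pad.

How it is judged:
By the outcome, as a careful person would: the job done as asked, in the order asked, and still so for the second after the job is handed in, while the arm keeps its last pose, push and grip.
It also fails if it takes over 64 s, if anything falls off the work surface, if the arm or the gripper's body presses on something with over 40 N, if the wrist force passes 120 N, or if a joint passes its speed limit or range.

## Working session

There is one attempt and no reset: what is moved stays moved. The work goes in short steps, Python scripts to look and compute and a shell command to move; the robot and the scene stay as the last step left them, time stands still between calls to the robot, and variables do not carry over. Pictures are saved under pics/ and viewed, at most 12 in all, crops included, and the job is handed in when it is done.

```bash
mkdir -p pics; cat > h.py <<'E'
import numpy as np,cv2
from rig import env
from scipy.spatial.transform import Rotation as R
np.set_printoptions(precision=4,suppress=True)
E
python3 - <<'E'
from h import *
s=env.get_state(); print(s)
for c in("side","top"):
    f=env.grab_frame(c); cv2.imwrite(f"pics/{c}0.png",f["pixels"]); print(c,f["position"],f["rotation"],f["intrinsics"],f["k1"])
    for t in("heat_block","open_tube","capped_tube","thermometer","light_pad","discard_tin","open_tube_mid","capped_tube_mid"):
        print(t,[(np.round(d["centre"],4),round(d["score"],2)) for d in env.find_in(c,t)[:3]])
E
```

```text
{'time': 0.0, 'joint_pos': array([-1.32  ,  0.4238,  1.6307, -0.    ,  1.0886, -0.019 ]), 'joint_velocities': array([ 0.0017, -0.0014,  0.    , -0.001 , -0.0025,  0.    ]), 'effort': array([ -0.0029, -54.4637, -27.367 ,   0.0644,   0.0228,  -0.0001]), 'position': array([ 0.1665, -0.6019,  0.2219]), 'tcp_rot': array([-0.0007,  0.9909,  0.1345, -0.0001]), 'contact_force': array([-0.9285, -0.3253, -0.1116]), 'torque': array([-0.0369,  0.0147,  0.0075]), 'grip_force': 0.0, 'grip_width': 0.08775157044830623}
side [ 0.4059 -0.9396  0.8229] [-0.4384  0.8963 -0.0597  0.0303] [[529.6002   0.     278.1653]
 [  0.     529.6002 211.6304]
 [  0.       0.       1.    ]] -0.04461770348855127
heat_block [(array([ 0.5618, -0.075 ,  0.0641]), 0.82)]
open_tube [(array([ 0.5928, -0.0179,  0.1245]), 0.66)]
capped_tube [(array([0.5365, 0.0186, 0.1295]), 0.73), (array([0.4932, 0.3271, 0.0117]), 0.4)]
thermometer [(array([ 0.5517, -0.0732,  0.1325]), 0.65)]
light_pad []
discard_tin [(array([ 0.488 , -0.3318,  0.064 ]), 0.81)]
open_tube_mid [(array([ 0.5922, -0.0185,  0.1254]), 0.48)]
capped_tube_mid [(array([0.5349, 0.0196, 0.1321]), 0.79)]
top [0.4427 0.0123 1.3434] [ 0.0257 -0.7044  0.7089 -0.0245] [[516.253    0.     280.1899]
 [  0.     516.253  213.8577]
 [  0.       0.       1.    ]] 0.04757859206971646
heat_block [(array([ 0.5675, -0.0138,  0.0817]), 0.98)]
open_tube [(array([ 0.5923, -0.0132,  0.1221]), 0.57)]
capped_tube [(array([0.5358, 0.0221, 0.1601]), 0.49)]
thermometer [(array([ 0.5608, -0.0661,  0.1364]), 0.56)]
light_pad [(array([0.4917, 0.3368, 0.0113]), 0.59), (array([ 0.4937, -0.3304,  0.0204]), 0.35)]
discard_tin [(array([ 0.4931, -0.3301,  0.0166]), 0.86)]
open_tube_mid []
capped_tube_mid [(array([0.5383, 0.0256, 0.1568]), 0.62)]
```

View pics/side0.png

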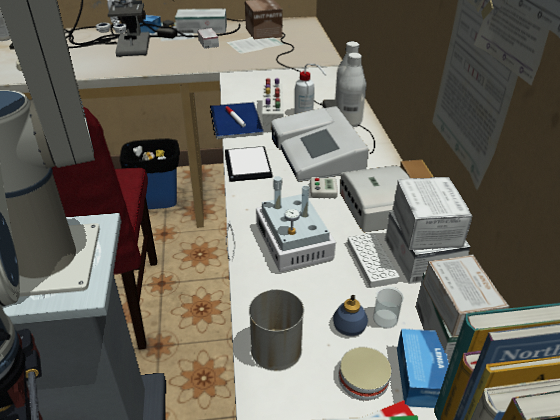

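View pics/top0.png

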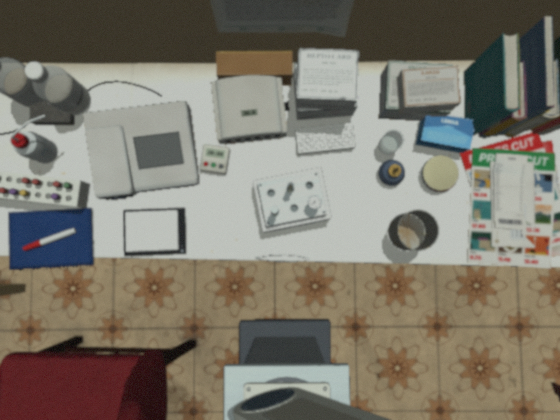

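The side view shows the capped tube at about (277,193), the open tube at (305,200), the thermometer dial at (292,215), the tin at (276,330) and the pad at (248,162). The top view agrees. The block carries the two tubes and the dial in the expected wells. Next I fit the block pose from depth.

```bash
cat >> h.py <<'E'
def cloud(f):
    K=f["intrinsics"];D=np.array([f["k1"],0,0,0]);h,w=f["range_z"].shape
    u,v=np.meshgrid(np.arange(w),np.arange(h))
    p=cv2.undistortPoints(np.stack([u,v],-1).reshape(-1,1,2).astype(float),K,D)[:,0]
    z=f["range_z"].reshape(-1,1)
    q=np.array(f["rotation"]);
    r=R.from_quat(np.r_[q[1:],q[0]])
    W=r.apply(np.hstack([p*z,z]))+f["position"]; W[z[:,0]==0]=np.nan
    return W.reshape(h,w,3)
E
python3 - <<'E'
from h import *
import warnings;warnings.filterwarnings("ignore")
for c in("top","side"):
    f=env.grab_frame(c);W=cloud(f);z=W[...,2]
    roi=(abs(W[...,0]-.567)<.13)&(abs(W[...,1]+.014)<.14)
    for n,lo,hi in(("alu",.073,.087),("all",.05,.09),("bench",-.02,.02)):
        P=W[roi&(z>lo)&(z<hi)]
        if len(P)<20: continue
        (cx,cy),sz,a=cv2.minAreaRect(P[:,:2].astype(np.float32)); print(c,n,len(P),cx,cy,sz,a,np.median(P[:,2]))
    for t in("open_tube","capped_tube","thermometer","discard_tin","light_pad"):
        d=env.cut_out(c,t)
        if not d: print(t,None);continue
        m=d[0]["region"];P=W[m];P=P[~np.isnan(P[:,0])]
        hi=P[P[:,2]>np.percentile(P[:,2],70)]
        print(c,t,len(P),"min",P.min(0),"max",P.max(0),"hi med",np.median(hi,0))
        if t in("discard_tin","light_pad"):
            Q=P[(P[:,2]>.105)&(P[:,2]<.125)] if t[0]=="d" else P
            if len(Q)>10:print("   circ/rect",cv2.minEnclosingCircle(Q[:,:2].astype(np.float32)),cv2.minAreaRect(Q[:,:2].astype(np.float32)))
E
```

```text
top alu 2292 0.5719664096832275 -0.015321001410484314 (0.10863108187913895, 0.15201789140701294) 11.01941967010498 0.08053806130486751
top all 3290 0.5714881420135498 -0.015398375689983368 (0.13267922401428223, 0.17639140784740448) 10.937727928161621 0.0791341542418239
top bench 6865 0.5669941902160645 -0.014552190899848938 (0.2788878381252289, 0.2599790692329407) 89.99893188476562 0.00047279511150755127
top open_tube 41 min [ 0.5875 -0.0167  0.0896] max [ 0.602  -0.0045  0.1574] hi med [ 0.5894 -0.0103  0.1501]
top capped_tube 67 min [0.5298 0.019  0.0635] max [0.5479 0.0367 0.1665] hi med [0.5382 0.0271 0.1613]
top thermometer 148 min [ 0.5421 -0.0826  0.1257] max [ 0.5733 -0.0514  0.1381] hi med [ 0.5563 -0.0633  0.1339]
top discard_tin 1625 min [ 0.4447 -0.3599 -0.0041] max [ 0.5486 -0.2638  0.1183] hi med [ 0.4947 -0.3309  0.0907]
   circ/rect ((0.49147552251815796, -0.31202492117881775), 0.048980992287397385) ((0.4912920892238617, -0.31040939688682556), (0.09402114152908325, 0.09531129896640778), 53.55965042114258)
top light_pad 2948 min [ 0.4317  0.257  -0.0063] max [0.5576 0.
[... 862 characters left out ...]
hermometer 200 min [ 0.5388 -0.0864  0.0774] max [ 0.5688 -0.0537  0.1361] hi med [ 0.5548 -0.0714  0.1334]
side discard_tin 3790 min [ 0.4397 -0.3654 -0.0016] max [ 0.553  -0.2369  0.1187] hi med [ 0.4883 -0.3061  0.1027]
   circ/rect ((0.48779499530792236, -0.3142649531364441), 0.050349365919828415) ((0.4874446988105774, -0.314767450094223), (0.09935639798641205, 0.09559401869773865), 80.34962463378906)
side light_pad 1406 min [ 0.4315  0.2499 -0.0021] max [0.5555 0.4394 0.0173] hi med [0.4921 0.3292 0.0132]
   circ/rect ((0.4901118874549866, 0.3430236279964447), 0.10342732816934586) ((0.4932872951030731, 0.34466445446014404), (0.12256409227848053, 0.18944336473941803), 1.5309234857559204)
```

```bash
cat >> h.py <<'E'
def rel(x,y,z,ang=None):
    "shift cm in tool axes and turn so that tool y points along world angle ang (mod pi)"
    s=env.get_state();q=s["tcp_rot"];r=R.from_quat(np.r_[q[1:],q[0]]);M=r.as_matrix()
    d=M.T@(np.array([x,y,z])-s["position"])*100
    t=0
    if ang is not None:
        a=np.arctan2(M[1,1],M[0,1]); t=(a-ang+np.pi/2)%np.pi-np.pi/2
    print("t",round(s["time"],2),"rel",np.round(d,2),"turn",round(t,3),"j6",s["joint_pos"][5],"tool x",M[:2,0],"zaxis",M[:,2])
E
python3 -c "
from h import *
rel(.5935,-.0119,.222,.194+np.pi/2)"
```

```text
t 1.5 rel [ 56.88 -45.53   0.07] turn 0.076 j6 -0.019015633517950735 tool x [0.9638 0.2666] zaxis [-0.  0. -1.]
```

```bash
python3 -m creep '[[5,-4,0,0],[10,-8,0,0.02],[15,-12,0,0.04],[20,-16,0,0.06],[25,-20,0,0.076],[30,-24,0,0.076],[35,-28,0,0.076],[40,-32,0,0.076],[45,-36,0,0.076],[50,-40,0,0.076],[54,-43.5,0,0.076],[56.9,-45.5,0,0.076]]' 0; python3 -c "
from h import *
rel(.5935,-.0119,.088,.194+np.pi/2)"
```

```text
time: 3.0
position: [0.595, -0.0095, 0.2228]
tcp_rot: [-0.0, 0.995, 0.098, 0.0]
contact_force: [-0.2, 0.2, -0.2]
grip_width: 0.0436
grip_force: 0.0
t 3.0 rel [-0.2   0.2  13.48] turn 0.002 j6 1.338882278968536 tool x [0.9809 0.1944] zaxis [ 0.0005  0.0001 -1.    ]
```

```bash
python3 -m creep '[[0,0,3,0],[0,0,6,0],[0,0,9,0],[0,0,12,0],[0,0,13.4,0],[0,0,13.4,0]]'; python3 - <<'E'
from h import *
rel(.5935,-.0119,.088,.194+np.pi/2)
a=env.grab_frame("side")["pixels"][130:290,220:380];b=env.grab_frame("top")["pixels"][130:260,220:360]
cv2.imwrite("pics/a.png",np.hstack([cv2.resize(a,(400,400)),cv2.resize(b,(400,400))]))
E
```

```text
time: 3.75
position: [0.5933, -0.0122, 0.088]
tcp_rot: [-0.0, 0.995, 0.097, -0.001]
contact_force: [0.1, -0.3, 0.6]
grip_width: 0.044
grip_force: 0.0
t 3.75 rel [ 0.02 -0.02  0.  ] turn -0.0 j6 1.3364548381815444 tool x [0.9813 0.1926] zaxis [-0.0016  0.0001 -1.    ]
```

View pics/a.png

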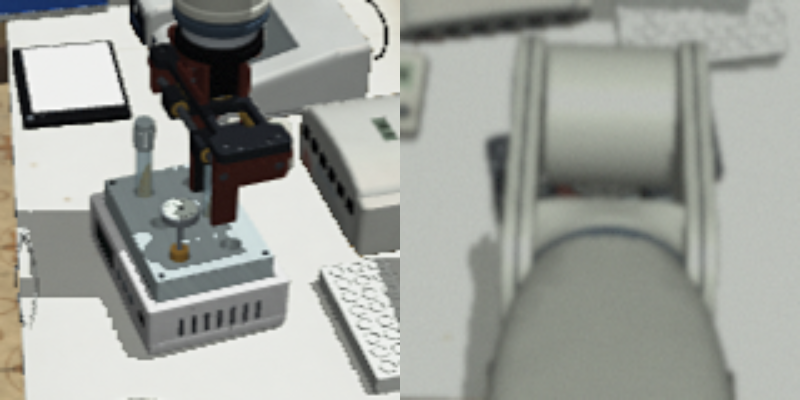

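The crop shows the fingers straddling the open tube at about (210,190). The capped tube (145,150) and the thermometer (180,215) are clear. I close the gripper.

```bash
python3 -m creep '[[0,0,0,0],[0,0,0,0],[0,0,0,0],[0,0,0,0],[0,0,0,0],[0,0,0,0]]' -1
```

```text
time: 4.6
position: [0.594, -0.0121, 0.0889]
tcp_rot: [0.0, 0.995, 0.097, 0.0]
contact_force: [-0.1, 1.4, 3.6]
grip_width: 0.0157
grip_force: 30.0
```

```bash
python3 -m creep '[[0,0,-1,0],[0,0,-3,0],[0,0,-6,0],[0,0,-9,0],[0,0,-12,0],[0,0,-15,0],[0,0,-15,0]]'; python3 -c "
from h import *
rel(.4895,-.313,.238)"
```

```text
time: 5.48
position: [0.5952, -0.0123, 0.2413]
tcp_rot: [0.0, 0.995, 0.097, 0.002]
contact_force: [-0.6, -0.2, -0.2]
grip_width: 0.0158
grip_force: 30.0
t 5.47 rel [-16.16  27.48   0.29] turn 0 j6 1.3364596887506117 tool x [0.9813 0.1926] zaxis [ 0.005  -0.0002 -1.    ]
```

```bash
python3 -m creep '[[-1,2,0,0],[-3,5,0,0],[-5,8.5,0,0],[-7,12,0,0],[-9,15.5,0,0],[-11,19,0,0],[-13,22.5,0,0],[-15,25.5,0,0],[-16.1,27.5,0,0],[-16.1,27.5,0,0],[-16.1,27.5,0,0]]'; python3 - <<'E'
from h import *
rel(.4895,-.313,.10)
a=env.grab_frame("side")["pixels"];b=env.grab_frame("top")["pixels"][150:290,350:490]
cv2.imwrite("pics/b.png",np.hstack([cv2.resize(a[200:400,180:380],(400,400)),cv2.resize(b,(400,400))]))
E
```

```text
time: 6.85
position: [0.4879, -0.3127, 0.2376]
tcp_rot: [-0.001, 0.995, 0.096, -0.001]
contact_force: [-0.2, 0.2, 0.1]
grip_width: 0.0155
grip_force: 30.0
t 6.85 rel [ 0.17  0.08 13.76] turn 0 j6 0.7869142670411152 tool x [0.9814 0.192 ] zaxis [-0.0016  0.0013 -1.    ]
```

View pics/b.png

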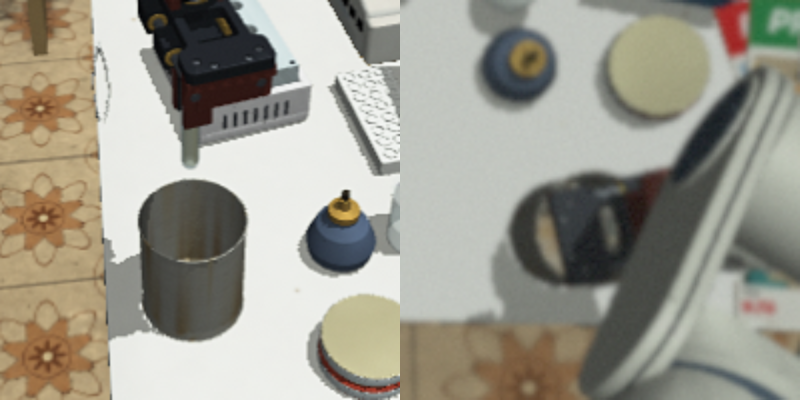

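The tube, at about (190,150) in the crop, hangs upright over the tin mouth centred at (192,220). I lower it and release.

```bash
python3 -m creep '[[0.1,0,2,0],[0.1,0,5,0],[0.1,0,8,0],[0.1,0,11,0],[0.1,0,14,0],[0.1,0,14,0],[0.1,0,14,0]]' && python3 -m creep '[[0,0,0,0],[0,0,0,0],[0,0,0,0]]' -0.2 && python3 -m creep '[[0,0,-2,0],[0,0,-6,0],[0,0,-10,0],[0,0,-14,0],[0,0,-14,0]]'
python3 - <<'E'
from h import *
rel(.5372,.026,.238,.194+np.pi/2)
a=env.grab_frame("side");print([(d["centre"],d["score"]) for t in("open_tube","discard_tin") for d in env.find_in("side",t)[:2]])
cv2.imwrite("pics/c.png",cv2.resize(a["pixels"][200:400,180:380],(400,400)))
E
```

```text
time: 7.82
position: [0.4904, -0.3128, 0.0996]
tcp_rot: [0.0, 0.995, 0.097, 0.0]
contact_force: [-0.5, -0.2, 0.3]
grip_width: 0.0156
grip_force: 30.0
time: 8.2
position: [0.49, -0.3131, 0.0993]
tcp_rot: [0.0, 0.995, 0.097, 0.0]
contact_force: [0.8, 0.7, -0.2]
grip_width: 0.0348
grip_force: 0.0
time: 8.82
position: [0.4914, -0.314, 0.2424]
tcp_rot: [0.002, 0.995, 0.097, 0.003]
contact_force: [0.2, 0.2, -0.2]
grip_width: 0.0356
grip_force: 0.0
t 8.82 rel [ 11.04 -32.49   0.33] turn -0.0 j6 0.7880715151134015 tool x [0.9813 0.1925] zaxis [ 0.0057 -0.0039 -1.    ]
[([0.4769, -0.2917, 0.089], 0.66), ([0.4923, -0.3387, 0.0623], 0.89)]
```

View pics/c.png

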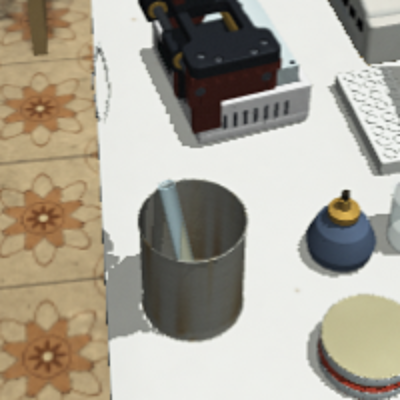

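The tube leans inside the standing tin, with its mouth at about (168,185). Next is the capped tube.

```bash
python3 -m creep '[[1,-3,0,0],[3,-8,0,0],[5,-13,0,0],[6.5,-18,0,0],[8,-23,0,0],[9.5,-27.5,0,0],[10.5,-31,0,0],[11,-32.5,0,0],[11,-32.5,0,0],[11,-32.5,0,0]]' 0
python3 - <<'E'
from h import *
rel(.5372,.026,.088,.194+np.pi/2)
import warnings;warnings.filterwarnings("ignore")
f=env.grab_frame("side");W=cloud(f)
for d in env.cut_out("side","capped_tube")[:1]:
    P=W[d["region"]];P=P[P[:,2]>.1];print(d["score"],len(P),P.min(0),P.max(0),np.median(P,0))
cv2.imwrite("pics/d.png",cv2.resize(f["pixels"][100:260,200:360],(500,500)))
E
```

```text
time: 10.22
position: [0.5348, 0.0262, 0.2382]
tcp_rot: [0.0, 0.995, 0.096, -0.0]
contact_force: [0.4, 0.2, 0.1]
grip_width: 0.0436
grip_force: 0.0
t 10.22 rel [ 0.24  0.06 15.02] turn -0.001 j6 1.4048876484262212 tool x [0.9814 0.1918] zaxis [-0.0008 -0.0004 -1.    ]
0.53 158 [0.527  0.0125 0.1002] [0.5412 0.0301 0.1628] [0.5339 0.019  0.1374]
```

View pics/d.png

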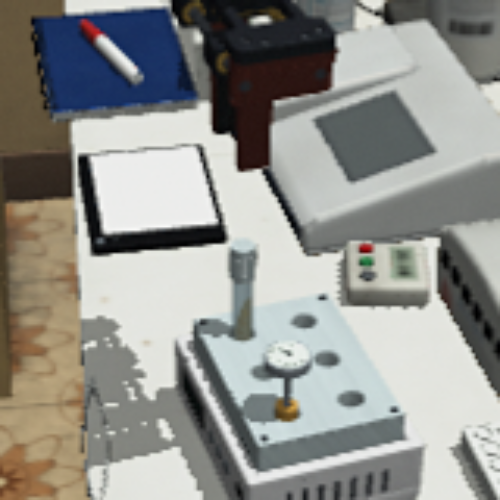

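The capped tube stands at about (243,290) below the open gripper, and all other wells but the thermometer's are empty. I descend and grip.

```bash
python3 -m creep '[[0.15,0,3,0],[0.15,0,6,0],[0.15,0,9,0],[0.15,0,12,0],[0.15,0,14.5,0],[0.15,0,15,0],[0.15,0,15,0]]' && python3 -m creep '[[0,0,0,0],[0,0,0,0],[0,0,0,0],[0,0,0,0],[0,0,0,0],[0,0,0,0]]' -1
```

```text
time: 11.2
position: [0.5368, 0.027, 0.089]
tcp_rot: [0.0, 0.995, 0.096, 0.0]
contact_force: [-0.1, -0.6, 0.8]
grip_width: 0.0442
grip_force: 0.0
time: 11.95
position: [0.5369, 0.0276, 0.089]
tcp_rot: [-0.0, 0.995, 0.097, 0.0]
contact_force: [-0.6, 1.1, 5.0]
grip_width: 0.0168
grip_force: 30.0
```

```bash
python3 -m creep '[[0,0,-1,0],[0,0,-3,0],[0,0,-6,0],[0,0,-9,0],[-2,0,-9,0],[-4.8,0,-9,0],[-4.8,0,-7,0],[-4.8,0,-5,0],[-4.8,0,-3.7,0],[-4.8,0,-3.7,0],[-4.8,0,-3.7,0]]'; python3 - <<'E'
from h import *
f=env.grab_frame("side")
cv2.imwrite("pics/e.png",cv2.resize(f["pixels"][140:260,220:340],(500,500)))
E
```

```text
time: 13.32
position: [0.4898, 0.0183, 0.1261]
tcp_rot: [0.0, 0.995, 0.097, 0.0]
contact_force: [-0.3, -0.8, 0.3]
grip_width: 0.0166
grip_force: 30.0
```

View pics/e.png

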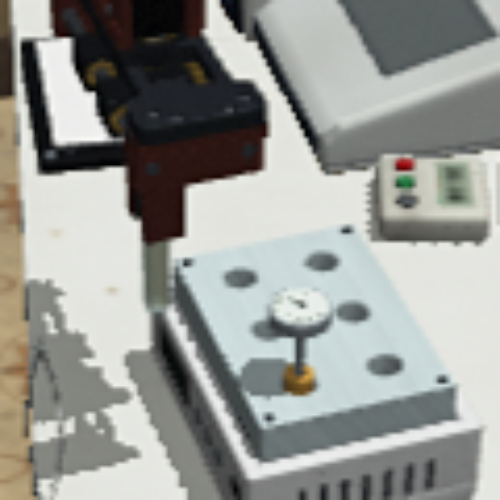

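The tube, at about (155,275) in the crop, hangs upright in front of the block's near-left corner, clear of the ledge. I tilt it against the aluminium edge, half way first.

```bash
python3 -m creep '[[0.6,0,0,0],[1.1,0,0,0],[1.6,0,0,0],[2.1,0,0.05,0],[2.7,0,0.1,0],[3.2,0,0.2,0],[3.8,0,0.4,0],[4.3,0,0.55,0],[4.3,0,0.55,0]]'; python3 - <<'E'
from h import *
f=env.grab_frame("side")
cv2.imwrite("pics/g.png",cv2.resize(f["pixels"][140:260,220:340],(500,500)))
E
```

```text
time: 14.5
position: [0.532, 0.0266, 0.12]
tcp_rot: [0.0, 0.995, 0.097, 0.0]
contact_force: [-2.4, -0.6, 0.3]
grip_width: 0.0167
grip_force: 30.0
```

View pics/g.png

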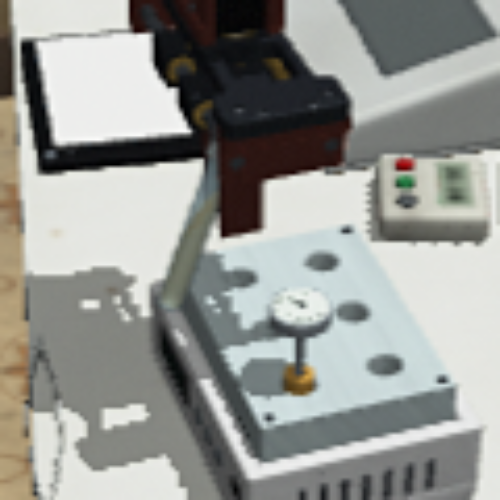

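The tube pivots as planned: its lower end is at (170,300), with a lean of about 30°. The contact force is only 2.4 N. I continue to about 60°.

```bash
python3 -m creep '[[0.5,0,0.25,0],[1,0,0.55,0],[1.45,0,0.85,0],[1.9,0,1.2,0],[2.3,0,1.6,0],[2.65,0,2.05,0],[2.75,0,2.2,0],[2.75,0,2.2,0]]' && python3 -m creep '[[0,0,-3,0],[0,0,-7,0],[0,0,-12,0],[0,0,-12,0],[0,0,-12,0]]'; python3 - <<'E'
from h import *
import warnings;warnings.filterwarnings("ignore")
rel(.494,.341,.25)
f=env.grab_frame("side");W=cloud(f);d=env.cut_out("side","capped_tube")
print([x["score"] for x in d]);P=W[d[0]["region"]];P=P[P[:,2]>.1];print(len(P),P.min(0),P.max(0))
u=np.linalg.svd(P-np.median(P,0),full_matrices=False)[2][0];print(u,np.degrees(np.arccos(abs(u[2]))))
cv2.imwrite("pics/i.png",cv2.resize(f["pixels"][60:220,200:360],(500,500)))
E
```

```text
time: 15.55
position: [0.5584, 0.0319, 0.0979]
tcp_rot: [-0.0, 0.995, 0.097, -0.0]
contact_force: [-2.2, -0.8, 1.2]
grip_width: 0.0165
grip_force: 30.0
time: 16.18
position: [0.5583, 0.0319, 0.2179]
tcp_rot: [-0.0, 0.995, 0.097, 0.0]
contact_force: [0.2, -0.3, -1.2]
grip_width: 0.0164
grip_force: 30.0
t 16.18 rel [ -0.35 -31.57  -3.21] turn 0 j6 1.4127198039787565 tool x [0.9813 0.1926] zaxis [ 0.0001  0.0001 -1.    ]
[0.66]
352 [0.4851 0.0091 0.1857] [0.5497 0.0472 0.2786]
[-0.5902 -0.1316 -0.7964] 37.21017844594923
```

View pics/i.png

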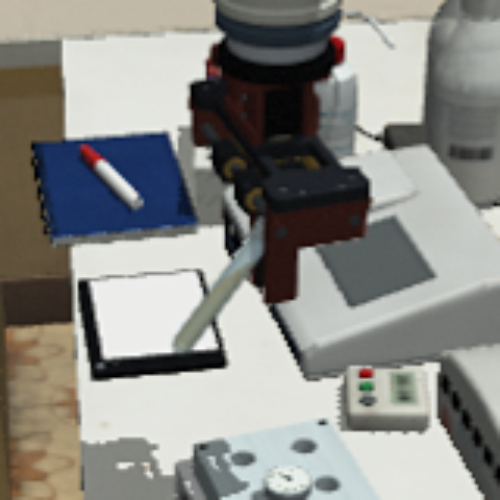

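```bash
cat >> h.py <<'E'
def tilt(cam="side"):
    import warnings;warnings.filterwarnings("ignore")
    s=env.get_state();q=s["tcp_rot"];M=R.from_quat(np.r_[q[1:],q[0]]).as_matrix()
    f=env.grab_frame(cam);W=cloud(f);d=env.cut_out(cam,"capped_tube")
    if not d: print("none");return
    m=cv2.erode(d[0]["region"].astype(np.uint8),np.ones((3,3)))>0
    g=s["position"]-.019*M[:,2]
    L=(W[m]-g)@M; L=L[~np.isnan(L[:,0])]
    L=L[(abs(L[:,1])<.015)&(L[:,0]<-.012)]
    v=cv2.fitLine(L[:,[0,2]].astype(np.float32),cv2.DIST_HUBER,0,.005,.001).ravel()
    print("n",len(L),"lean",np.degrees(np.arctan2(abs(v[0]),abs(v[1]))),"pt mm",v[2:]*1e3,"min",L.min(0)*1e3,"max",L.max(0)*1e3)
    print("dir from grasp to lower end: deg",np.degrees(np.arctan2(-np.percentile(L[:,0],3),np.percentile(L[:,2],97))), "score",d[0]["score"])
E
python3 -c "
from h import *
tilt();tilt('top')"
```

```text
n 198 lean 37.46954 pt mm [-34.3865  -2.6437] min [-73.35    -0.0941 -34.9073] max [-13.1182  11.7941  47.2253]
dir from grasp to lower end: deg 57.64428672349621 score 0.62
n 94 lean 38.52376 pt mm [-48.0812  15.5841] min [-64.6251  -5.4798 -18.9193] max [-24.9644   5.5013  36.5927]
dir from grasp to lower end: deg 61.1212992466977 score 0.54
```

```bash
cat >> h.py <<'E'
def tilt2():
    s=env.get_state();q=s["tcp_rot"];M=R.from_quat(np.r_[q[1:],q[0]]).as_matrix()
    f=env.grab_frame("side");m=env.cut_out("side","capped_tube")[0]["region"]
    g=s["position"]-.019*M[:,2]
    v,u=np.nonzero(m)
    p=cv2.undistortPoints(np.stack([u,v],-1).reshape(-1,1,2).astype(float),f["intrinsics"],np.array([f["k1"],0,0,0]))[:,0]
    c=f["rotation"];r=R.from_quat(np.r_[c[1:],c[0]]).apply(np.c_[p,np.ones(len(p))])
    n=M[:,1];t=((g-f["position"])@n)/(r@n);L=(f["position"]+r*t[:,None]-g)@M*1e3
    for a in range(-80,50,8):
        k=(L[:,0]>=a)&(L[:,0]<a+8)
        if k.any(): print(a+4,k.sum(),np.median(L[k,2]),L[k,2].min(),L[k,2].max())
E
python3 -c "
from h import *
tilt2()"
```

```text
-68 27 43.53866911351878 31.694891051244692 52.22654026756238
-60 29 37.24831652439765 22.934696354403478 50.11039141134151
-52 43 26.36050376550529 9.67605046286858 43.77682939538196
-44 36 15.772845128194387 -1.4157108793497963 32.81068681599646
-36 50 6.656630638164736 -11.996250340424076 24.00521559266622
-28 37 -3.794487455129449 -20.48891447123895 13.184044832276294
-20 50 -14.179530385345103 -33.333073402345306 4.496465069133501
-12 40 -25.513166121711837 -39.70943311508522 -6.183906661265543
```

Both fits agree. The tube leans only about 39° and pivots at the cap, roughly 40 mm above the nominal grasp point, so the fingers are closed on the cap. It is held securely. I'll add the remaining lean by pressing the bottom end on the block's flat top between wells, with the gripper beyond the back edge.

```bash
python3 -c "
from h import *
rel(.630,.0197,.120)"
```

```text
t 16.57 rel [6.81 2.58 9.75] turn 0 j6 1.4127249857954827 tool x [0.9813 0.1926] zaxis [-0.0011 -0.     -1.    ]
```

```bash
python3 -m creep '[[2,0.8,0,0],[4.5,1.7,0,0],[6.8,2.6,0,0],[6.8,2.6,2,0],[6.8,2.6,5,0],[6.8,2.6,8,0],[6.8,2.6,9.5,0],[6.8,2.6,9.7,0],[6.8,2.6,9.7,0]]'; python3 - <<'E'
from h import *
tilt2()
f=env.grab_frame("side")
cv2.imwrite("pics/j.png",cv2.resize(f["pixels"][120:260,220:360],(500,500)))
E
```

```text
time: 17.7
position: [0.631, 0.0195, 0.122]
tcp_rot: [0.0, 0.995, 0.097, 0.001]
contact_force: [-0.3, -0.8, 0.3]
grip_width: 0.0166
grip_force: 30.0
-76 4 41.503498771331635 37.23709358148023 45.78659075667191
-68 23 41.836496587707586 30.48222155706647 53.32474023405093
-60 42 35.33681303403623 18.718222263099193 53.92555641560188
-52 35 26.033156832216257 9.263632936407049 47.06606645738537
-44 39 15.380981213596595 -2.33114429672747 35.1100479685884
-36 40 8.424615979086557 -11.648191085262953 25.500053458556515
-28 38 -5.38243756495819 -23.078823458484464 13.718352434433722
-20 41 -11.70787709780322 -32.26241092937868 4.250026920006544
-12 40 -26.12516341603365 -41.38695016931423 -7.362623234261223
-4 6 -20.767340443059098 -27.521038772645447 -13.96726622186919
```

View pics/j.png

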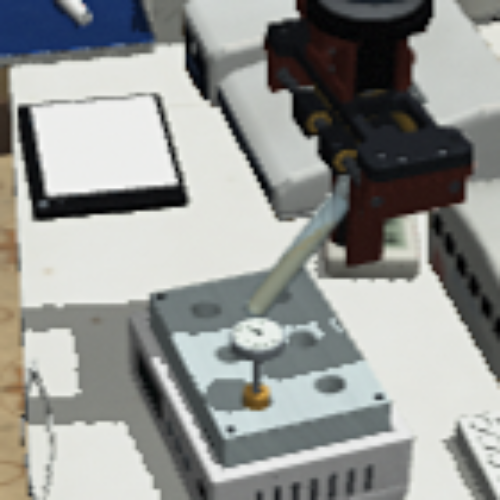

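The tube's lower end is just above the plate between the wells at (258,305), and the gripper is past the back edge. I roll it over.

```bash
python3 -m creep '[[0,0,0.6,0],[0,0,1,0],[0.4,0,1.4,0],[0.8,0,1.8,0],[1.2,0,2.25,0],[1.7,0,2.75,0],[2.1,0,3.3,0],[2.5,0,4,0],[2.5,0,4,0]]' && python3 -m creep '[[0,0,-2,0],[0,0,-6,0],[0,0,-11,0],[0,0,-16,0],[0,0,-17,0],[0,0,-17,0]]'; python3 - <<'E'
from h import *
tilt2();tilt('top')
rel(.494,.341,.25)
E
```

```text
time: 18.98
position: [0.6541, 0.0243, 0.0799]
tcp_rot: [-0.0, 0.995, 0.097, -0.001]
contact_force: [1.0, 0.8, 1.7]
grip_width: 0.0165
grip_force: 30.0
time: 19.73
position: [0.6547, 0.0242, 0.2521]
tcp_rot: [0.0, 0.995, 0.097, 0.001]
contact_force: [0.9, -0.0, -1.1]
grip_width: 0.0166
grip_force: 30.0
-76 36 4.394716697571944 -8.104759636651735 17.048365065593586
-68 35 -0.563763146128694 -11.637458843285007 11.461737959869447
-60 28 -4.497398813088898 -15.168193128003509 7.881715617041855
-52 38 -9.039032796135782 -20.655913027092037 2.7220908809965603
-44 36 -14.562008651411155 -25.749039651610815 -0.8542140428994889
-36 32 -17.713820752334207 -31.22408535008424 -4.428502388136892
-28 37 -23.033670257201376 -34.74329679551404 -9.987362668569064
-20 37 -29.31088671699194 -40.57927229570886 -15.537233510316153
-12 33 -32.46387353755975 -44.08988618110617 -19.100855527350113
-4 6 -32.87088337226005 -38.707232051485875 -26.997938417162278
n 31 lean 49.55128 pt mm [-27.8528 -29.3549] min [-35.7503  -4.9148 -34.8146] max [-22.526    3.4412 -20.5612]
dir from grasp to lower end: deg 120.29708942836987 score 0.62
t 19.93 rel [ -9.57 -34.16  -0.03] turn 0 j6 1.3958546618816545 tool x [0.9813 0.1927] zaxis [-0.0035 -0.0001 -1.    ]
```

The lean measures 60° (slope 0.577). I carry it smoothly over the pad, with the tube middle 45 mm in −x of the tool.

```bash
python3 -m creep '[[-0.2,-1,0,0],[-0.5,-3,0,0],[-1,-6,0,0],[-1.5,-9.5,0,0],[-2,-13,0,0],[-2.5,-16.5,0,0],[-3,-20,0,0],[-3.5,-23.5,0,0],[-4,-27,0,0],[-4.5,-30.5,0,0],[-5,-33,0,0],[-5.2,-34.2,0,0]]' && python3 -m creep '[[0,0,0,0],[0,0,0,0],[0,0,0,0],[0,0,0,0]]'; python3 - <<'E'
from h import *
tilt2()
rel(.538,.350,.25)
for c in("side","top"):
    f=env.grab_frame(c)["pixels"];cv2.imwrite(f"pics/k{c}.png",f)
    print([(t,np.round(d["centre"],3),d["score"]) for t in("capped_tube_mid","discard_tin","open_tube","thermometer") for d in env.find_in(c,t)[:1]])
a=cv2.imread("pics/kside.png");b=cv2.imread("pics/ktop.png")
cv2.imwrite("pics/k.png",np.hstack([cv2.resize(a[40:400,150:350],(330,594)),cv2.resize(b[100:300,90:310],(440,594))]))
E
```

```text
time: 21.42
position: [0.5364, 0.3518, 0.251]
tcp_rot: [0.0, 0.995, 0.098, -0.0]
contact_force: [0.6, -0.1, 0.1]
grip_width: 0.0164
grip_force: 30.0
time: 21.92
position: [0.5383, 0.3492, 0.2512]
tcp_rot: [0.0, 0.995, 0.096, -0.0]
contact_force: [-0.4, 0.1, -0.7]
grip_width: 0.0166
grip_force: 30.0
-76 31 1.6549189974478549 -11.708504917011567 15.171032918004007
-68 28 -0.4840517874420426 -13.302819019261355 10.864587420336552
-60 27 -4.580452572874286 -17.556233175971613 6.559833414472807
-52 26 -8.678392115700454 -19.507819940838505 4.223907955151146
-44 25 -12.778095160725801 -23.41455933300349 -0.07674304693941444
-36 23 -17.75765136630889 -28.012152486560808 -7.06435546027832
-28 24 -23.007385553491122 -34.55571527176386 -11.356194689243166
-20 27 -28.59935716531286 -41.423905146095784 -15.64657314752016
-12 21 -30.56114897763708 -41.09143417809621 -19.935537829306252
t 22.02 rel [-0.01 -0.06  0.12] turn 0 j6 1.9350402977155376 tool x [0.9814 0.1919] zaxis [ 0.  0. -1.]
[('capped_tube_mid', array([0.487, 0.331, 0.277]), 0.58), ('discard_tin', array([ 0.491, -0.339,  0.063]), 0.71), ('open_tube', array([ 0.473, -0.289,  0.091]), 0.69), ('thermometer', array([ 0.555, -0.068,  0.133]), 0.7)]
[('discard_tin', array([ 0.493, -0.333,  0.026]), 0.69), ('thermometer', array([ 0.559, -0.068,  0.134]), 0.52)]
```

View pics/k.png

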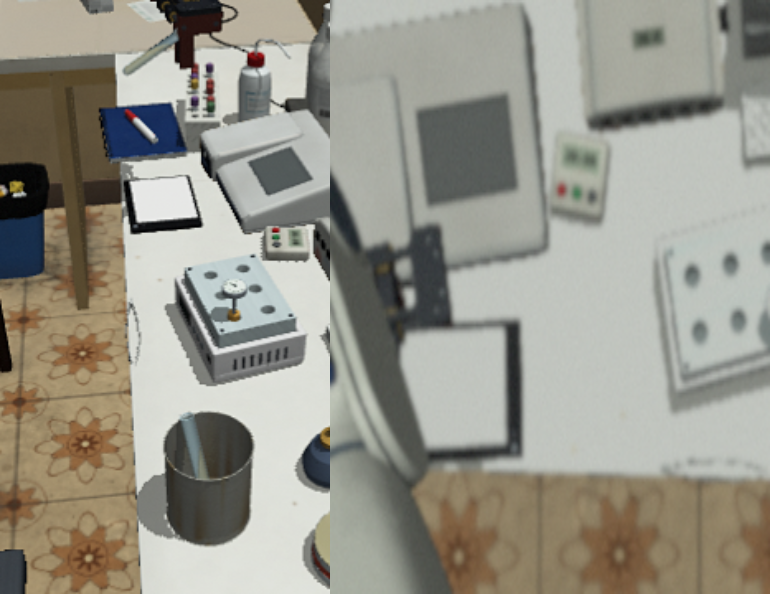

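The tube is held leaning at about 60° over the pad, at (150,50) in the left half. The tin stands with the open tube inside, and the thermometer is in its well.

```bash
python3 -c "
from rig import env
print(env.close_job())"
```

```text
the job is handed in; nothing more can be done
None
```

The job is handed in at about 22 s: the uncapped tube is in the standing tin, the capped tube is held still at about 60° over the middle of the light pad (lowest point about 0.25 m up, gripped by its cap), and the thermometer still stands in its well.

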